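Shut the test-air valve under the sliding cover

TASK

The actuator test is finished, so shut off its air. With the fingertips, push the aluminium cover of the valve box all the way back on its rails, away from the robot, and then push the valve handle that ends in a round disc until it is fully shut, across its pipe. Leave the plain straight handle and the parts lying around the box as they are, and do not lift the cover off or pick anything up.

Things in the scene. Friction and masses are not known exactly. Their poses are not given: they have to be found in the camera images.
- valve_box: Grey metal box fixed to the bench, 294 mm (x) by 320 mm (y), top face 85 mm above the bench, turned up to 0.3 rad. Origin at bench height under the centre of the valve well; x points along the rails away from the robot (the way the cover opens), y left, z up. The well, open at the top, spans x +-65 mm, y +-140 mm, floor at 8 mm; the near wall ends at x = -80 mm.
- deck (a point): Middle of the flat deck behind the well, at the box's top (85 mm above the bench), box x = 140 mm; the deck runs to x = 214 mm. Guide rails 8 mm high run the box's whole length at y = +-149 to +-160 mm; an 8 mm high lip (inner face x = -73 mm) and an 8 mm high far stop (x = 202 mm) end the cover's path.
- cover: Loose aluminium cover plate, 140 mm (x) by 294 mm (y), 4 mm thick, about 0.3 to 0.65 kg, lying on the box top over the well, between the rails (2 mm play each side). Origin at the centre of its underside, 85 mm above the bench; axes as the box. Starts at box x = 0 to 10 mm; a few newtons slide it to the far stop at box x = 132 mm, where it leaves all but 3 mm of the well open.
- push_bar (a point): Top centre of the cover's push bar, which stands on the plate straight above the cover's origin: 130 mm long (y), 12 mm thick (x), top 29 mm above the plate's underside, 114 mm above the bench.
- disc_stem (a point): Vertical axis of the marked valve, at its handle's mid height, 64 mm above the bench, at box x = 40 mm and box y = -72 or +58 mm (the two valves change places). Its brass pipe runs below along the box's x, top 45 mm above the bench (valve body 50 mm). The other valve is alike, 130 mm away in y.
- disc_tip (a point): Centre of the round disc at the end of the marked handle: a steel disc 34 mm in diameter, 12 mm thick (58 to 70 mm above the bench), 55 mm from the stem axis, on a bar 14 mm wide. The point's height is 64 mm above the bench.
- disc_handle (a joint): Angle of the marked handle, rad. 0 = open: the handle points from its stem to the robot (box -x), along the pipe. It turns clockwise seen from above (the tip goes to the left, box +y) to the stop at 1.571 = shut, across the pipe. Starts at 0 to 0.3. About 2 to 3 N at the disc moves it; it stays where it is left.
- plain_tip (a point): Point on the plain handle, 55 mm from its stem axis, 64 mm above the bench: a straight steel bar 14 mm wide and 12 mm thick, ending 72 mm from its stem, no disc. It stands open (0 to 0.15 rad) and is to be left so.
- actuator: Bystander: steel actuator can standing on the bench beside the box, 70 mm in diameter, 105 mm high with its rod. Origin at the centre of its underside.
- wheel: Bystander: aluminium compressor wheel, 56 mm in diameter, 38 mm high. Origin at the centre of its underside.
- nozzle_ring: Bystander: dark steel ring, 84 mm outside and 52 mm inside diameter, 12 mm high. Origin at the centre of its underside.
- spanner: Bystander: spanner lying flat beside the box, along the rails. Origin at the middle of its underside.

How it is judged:
By the outcome, as a careful person would: the job done as asked, in the order asked, and still so for the second after the job is handed in, with the robot touching nothing.
It also fails if it takes over 43 s, if anything falls off the work surface, if the arm or the gripper's body presses on something with over 40 N, if the wrist force passes 120 N, or if a joint passes its speed limit or range.

ROBOT

A 6-joint arm with a two-finger parallel gripper is mounted at the origin on the work surface. World frame = base frame: x ahead of the robot, y to its left, z up, the work surface at z = 0. Lengths are in m, angles in rad, forces in N, time in s.
With the tool pointing down it reaches from about 0.3 to 0.95 m from the base axis. Payload 3.1 kg.
Tool frame: the origin (TCP) lies on the mounting face of the last link; the fingertips stand 173 mm ahead of it and the grasp point (between the pads) lies 155 mm ahead of it; z points along the fingers, x is the direction in which the jaws open and shut, and the axes are right-handed (so a half turn about z gives the same grasp; the last joint's range is limited). The gripper opens to 85 mm and grips with 20 to 120 N. Pads are 22 mm wide; open, the fingers measure 114 mm over their backs; the gripper's body (76 mm by 85 mm) begins 54 mm behind the grasp point. The pads swing forward as they close: fully open they stand 13 mm farther back than shut.
Start: joints at [1.096, 0.308, 1.634, -0, 1.2, -0.07], TCP at [0.246, 0.574, 0.405] pointing down, gripper open.
Joint ranges: [-3.06, 3.06], [-0.79, 1.96], [0.05, 2.63], [-1.19, 4.34], [0.05, 2.64], [-2.94, 2.94]. Speed limits (rad/s): [2.79, 2.79, 3.14, 3.14, 3.14, 3.14].

INTERFACE

Orientations are given as a unit quaternion [x, y, z, w].
In Python, from plant import bot gives the robot as it stands.
- The arm moves only by the shell command python3 -m inch 'ROWS' [FORCE]. ROWS is JSON, a list of rows, each an object with "delta_pos": the shift along the tool's x, y, z each as a share of 1000 mm, from -1 to 1, a list of three; "spin": the turn about the tool's z as a share of 1.5 rad, from -1 to 1; "claw": the opening, from -1 (shut) to 1 (fully open), so that 0 is half open. In form: [{"delta_pos": [dx, dy, dz], "spin": spin, "claw": claw}, ...]. A call has 1 to 10 rows; each row is the pose to reach, as a shift and turn from the pose commanded when the call began, along the tool's axes at that moment; what a row does not reach only later rows make up. A row lasts 1/8 s, in which the tool goes at most 62.5 mm and 10.7 degrees, less where a joint would pass 70% of its speed; a pose out of reach is approached as far as the arm can. A call with a number of a shift or a turn outside -1 to 1 is refused whole. A call with a gripper value outside its range is refused whole. The fingers move at their own pace and stop on an object; FORCE is the grip in N (left out, the last holds). Time passes only in rows, so rows that repeat a pose let the fingers close. It gives the time, the measured TCP pose, the force and the opening at its end, in the units of the state.
- bot.read_state(): the state, without advancing time (a new reading comes with each control period).
- bot.read_camera(name): name is "scene" or "top" or "wrist"; returns a dict with "image" (400x640x3 uint8, blue, green, red), "fx", "fy", "cx", "cy" (pixels), "rvec" (rotation vector, rad) and "tvec" (3), from world to camera coordinates, as OpenCV has them. Camera axes: x right, y down, z forward; pixel columns grow to the right and rows downward; lengths in m; the calibration is good to about 2 mm. A picture is of the moment at which its call begins. There is no depth.
- bot.job_done(): hands the job in, once; it reports no verdict.
The state is a dict: "clock": time; "qpos": joint angles; "dq": joint speeds; "effort": joint torques, N m; "tcp_pos": TCP position; "tcp_rot": TCP orientation; "wrist_force": force on the tool from outside, world axes, zero at the start; "wrist_torque": the same for the moment, N m; "width": finger opening in m.
Only numpy, scipy, OpenCV 4.12 (cv2) and the standard library are available. Lean on these libraries where they do the work, as an engineer would, in place of code of your own. Each camera call takes 0.05 s, during which the arm holds its last target.

## Working session

There is one attempt and no reset: what is moved stays moved. The work goes in short steps, Python scripts to look and compute and a shell command to move; the robot and the scene stay as the last step left them, time stands still between calls to the robot, and variables do not carry over. Pictures are saved under pics/ and viewed, and the job is handed in when it is done.

```bash
ls; mkdir -p pics; python3 - <<'E'
from plant import bot
import cv2
print(bot.read_state())
for n in ["scene","top"]:
    c=bot.read_camera(n); cv2.imwrite(f"pics/{n}0.png",c["image"]); print(n,{k:v for k,v in c.items() if k!="image"})
E
```

```text
pics
{'clock': 0.0, 'qpos': array([ 1.09631607e+00,  3.08992952e-01,  1.63522826e+00,  1.40106704e-05,
        1.19968135e+00, -6.96830173e-02]), 'dq': array([ 1.28876267e-03, -1.13232086e-04, -1.37606385e-03,  8.84612151e-05,
        9.60258412e-06, -8.70819999e-04]), 'effort': array([ 8.76532013e-04, -4.15264785e+01, -2.76663923e+01,  1.59627548e-04,
        1.02443394e-02,  6.17580824e-06]), 'tcp_pos': array([0.24595873, 0.57409345, 0.40343424]), 'tcp_rot': array([ 8.34815914e-01,  5.50527979e-01, -1.00931242e-03,  5.61479715e-04]), 'wrist_force': array([0.2673725 , 0.55997349, 0.22618358]), 'wrist_torque': array([-0.02373432, -0.02207949, -0.05106596]), 'width': 0.08553229178953198}
scene {'fx': 498.079781694377, 'fy': 498.079781694377, 'cx': 325.5005872808562, 'cy': 210.0334284636081, 'rvec': array([ 2.42457789,  0.71469485, -0.22187956]), 'tvec': array([-0.52926794, -0.20499359,  1.4259256 ])}
top {'fx': 514.2127126032617, 'fy': 514.2127126032617, 'cx': 323.02339212157045, 'cy': 200.57140082236882, 'rvec': array([ 2.12386072, -2.13627144,  0.17881791]), 'tvec': array([0.04723325, 0.60777803, 1.14549529])}
```

View pics/scene0.png

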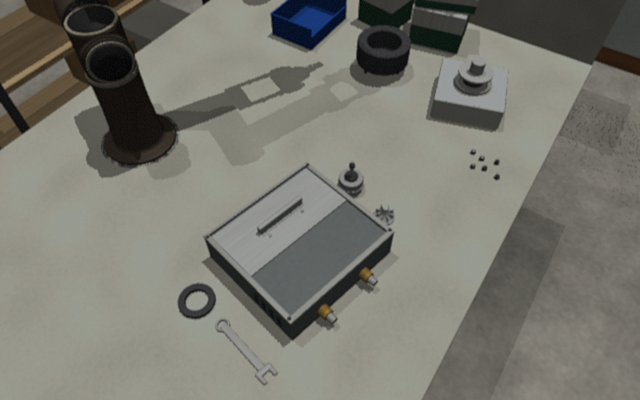

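View pics/top0.png

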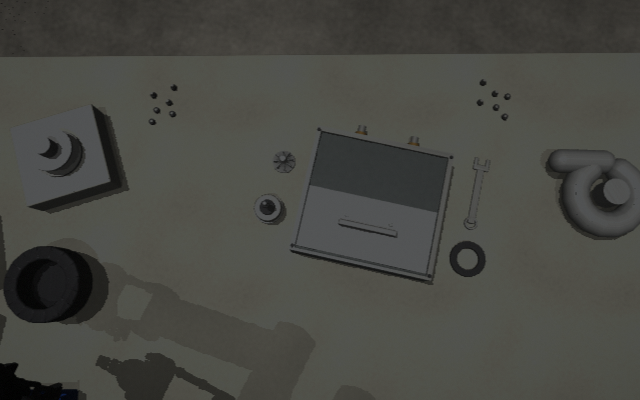

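The top view shows the box at columns 290–453, rows 128–282. The cover (lighter) lies at its near half and the push bar runs from about (340,222) to (397,234). I'll enlarge it for corner picking.

```bash
cat > h.py <<'E'
import numpy as np, cv2
def ray(c,u,v,z):
    R=cv2.Rodrigues(np.array(c["rvec"]))[0]; t=np.array(c["tvec"])
    K=np.array([[c["fx"],0,c["cx"]],[0,c["fy"],c["cy"]],[0,0,1]])
    d=R.T@np.linalg.inv(K)@np.array([u,v,1.]); o=-R.T@t
    return o+d*(z-o[2])/d[2]
def proj(c,P):
    K=np.array([[c["fx"],0,c["cx"]],[0,c["fy"],c["cy"]],[0,0,1]])
    return cv2.projectPoints(np.array(P,float).reshape(-1,3),np.array(c["rvec"]),np.array(c["tvec"]),K,None)[0].reshape(-1,2)
E
python3 - <<'E'
import cv2,numpy as np
im=cv2.imread("pics/top0.png")
a=cv2.resize(im[110:300,270:470],None,fx=3,fy=3,interpolation=cv2.INTER_CUBIC)
cv2.imwrite("pics/top0z.png",np.clip(a.astype(float)*1.8,0,255).astype(np.uint8))
E
```

```text
(no output)
```

View pics/top0z.png

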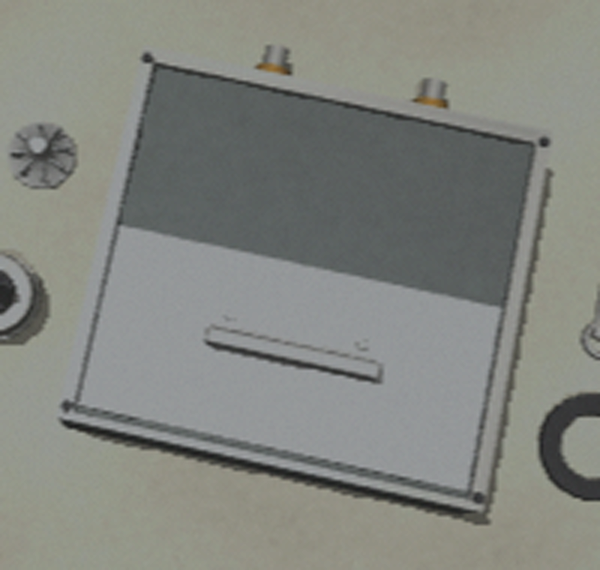

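```bash
python3 - <<'E'
from plant import bot
import numpy as np, cv2
from scipy.optimize import least_squares
from h import *
c=bot.read_camera("top")
z=np.array([[145,55],[550,137],[485,513],[62,416]],float)
px=z/3+[270,110]-0.33
box=np.array([[.214,.16],[.214,-.16],[-.08,-.16],[-.08,.16]])
def P(p,b,h): 
    cs,s=np.cos(p[2]),np.sin(p[2]); b=np.atleast_2d(b); return np.c_[p[0]+cs*b[:,0]-s*b[:,1],p[1]+s*b[:,0]+cs*b[:,1],np.full(len(b),h)]
r=least_squares(lambda p:(proj(c,P(p,box,.093))-px).ravel(),[.5,0,0])
print(r.x,r.fun)
W=np.array([ray(c,*q,.093) for q in px]);print(W)
print("sides",[np.linalg.norm(W[i]-W[(i+1)%4]) for i in range(4)])
def tob(w,p=r.x):
    cs,s=np.cos(p[2]),np.sin(p[2]); d=np.array(w[:2])-p[:2]; return np.array([cs*d[0]+s*d[1],-s*d[0]+cs*d[1]])
# bar top corners (back left, back right, front right, front left)
for q in [[208,325],[383,362],[380,380],[206,343]]:
    print("bar",tob(ray(c,*(np.array(q)/3+[270,110]-.33),.114)))
for q in [[120,225],[501,306]]:
    print("edge",tob(ray(c,*(np.array(q)/3+[270,110]-.33),.089)))
E
```

```text
[ 0.5326129  -0.05423483 -0.22026394] [-0.41814088 -2.3027712   1.51772504 -1.11541144  0.22930444  0.95923475
 -1.30826515  2.09584675]
[[ 0.77086654  0.05419935  0.093     ]
 [ 0.70388504 -0.25353857  0.093     ]
 [ 0.42166359 -0.19247484  0.093     ]
 [ 0.49411894  0.116508    0.093     ]]
sides [np.float64(0.31494308504029833), np.float64(0.2887520115541737), np.float64(0.3173644192515686), np.float64(0.2836751651740064)]
bar [0.01135675 0.06695566]
bar [ 0.01185199 -0.06319184]
bar [-0.00152121 -0.06354832]
bar [-0.00192206  0.06562461]
edge [0.07538742 0.14794968]
edge [ 0.07555306 -0.14433695]
```

```bash
cat >> h.py <<'E'
from scipy.spatial.transform import Rotation as Ro
BP=[0.5326,-0.0542,-0.2203]
def b2w(b,p=None):
    p=p or BP; cs,s=np.cos(p[2]),np.sin(p[2]); return np.array([p[0]+cs*b[0]-s*b[1],p[1]+s*b[0]+cs*b[1]])
def w2b(w,p=None):
    p=p or BP; cs,s=np.cos(p[2]),np.sin(p[2]); d=np.array(w[:2])-p[:2]; return np.array([cs*d[0]+s*d[1],-s*d[0]+cs*d[1]])
def need(st,b,ztip):
    """delta in tool units to take the fingertips (173 mm ahead) to box b, world height ztip; plus spin"""
    R=Ro.from_quat(st["tcp_rot"]).as_matrix()
    tip=np.array(st["tcp_pos"])+.173*R[:,2]
    d=R.T@(np.r_[b2w(b),ztip]-tip)
    yaw=np.arctan2(R[1,0],R[0,0]); sp=-((np.pi/2+BP[2])-yaw)/1.5
    print("tip box",np.round(w2b(tip),4),"z",round(tip[2],4),"delta",np.round(d,4),"spin",round(sp,4),"F",np.round(st["wrist_force"],1),"clk",round(st["clock"],2))
E
python3 - <<'E'
from plant import bot
from h import *
need(bot.read_state(),[-.045,0],.18)
E
```

```text
tip box [-0.4171  0.5503] z 0.2307 delta [-0.4726  0.4667  0.0515] spin -0.123 F [0.8 0.9 0.6] clk 0.15
```

```bash
python3 -m inch '[{"delta_pos":[-0.2,0.2,0],"spin":-0.123,"claw":-1},{"delta_pos":[-0.2,0.2,0],"spin":-0.123,"claw":-1},{"delta_pos":[-0.2,0.2,0],"spin":-0.123,"claw":-1},{"delta_pos":[-0.2,0.2,0],"spin":-0.123,"claw":-1},{"delta_pos":[-0.472,0.467,0.02],"spin":-0.123,"claw":-1},{"delta_pos":[-0.472,0.467,0.02],"spin":-0.123,"claw":-1},{"delta_pos":[-0.472,0.467,0.02],"spin":-0.123,"claw":-1},{"delta_pos":[-0.472,0.467,0.02],"spin":-0.123,"claw":-1},{"delta_pos":[-0.472,0.467,0.02],"spin":-0.123,"claw":-1},{"delta_pos":[-0.472,0.467,0.02],"spin":-0.123,"claw":-1}]' 40
python3 - <<'E'
from plant import bot
from h import *
need(bot.read_state(),[-.045,0],.18)
E
```

```text
clock: 1.4
tcp_pos: [0.4754, -0.0086, 0.3865]
tcp_rot: [0.781, 0.625, 0.0, 0.0]
wrist_force: [-0.2, 1.3, -0.2]
width: -0.0003
tip box [-0.0656  0.0321] z 0.2135 delta [-0.0321  0.0206  0.0335] spin -0.0002 F [-0.2  1.3 -0.2] clk 1.4
```

```bash
python3 -m inch '[{"delta_pos":[-0.025,0.016,0.03],"spin":0,"claw":-1},{"delta_pos":[-0.025,0.016,0.03],"spin":0,"claw":-1},{"delta_pos":[-0.025,0.016,0.03],"spin":0,"claw":-1}]'
python3 - <<'E'
from plant import bot
from h import *
st=bot.read_state()
need(st,[-.04,0],.100)
for n in ["wrist","scene"]:
    c=bot.read_camera(n); im=c["image"].copy()
    for b,z in [((-.08,.16),.093),((-.08,-.16),.093),((.214,.16),.093),((.214,-.16),.093),((0.0055,0.065),.114),((.0055,-.065),.114)]:
        q=proj(c,[np.r_[b2w(b),z]])[0]; 
        if 0<q[0]<640 and 0<q[1]<400: cv2.drawMarker(im,tuple(int(round(x)) for x in q),(0,0,255),cv2.MARKER_CROSS,9,1)
    cv2.imwrite(f"pics/{n}1.png",im)
E
```

```text
clock: 1.78
tcp_pos: [0.4851, -0.034, 0.3565]
tcp_rot: [0.781, 0.625, -0.0, -0.001]
wrist_force: [-0.4, 0.5, 0.4]
width: -0.0
tip box [-0.0509  0.0094] z 0.1835 delta [-0.0094  0.011   0.0835] spin -0.0002 F [-0.4  0.5  0.4] clk 1.77
```

View pics/wrist1.png

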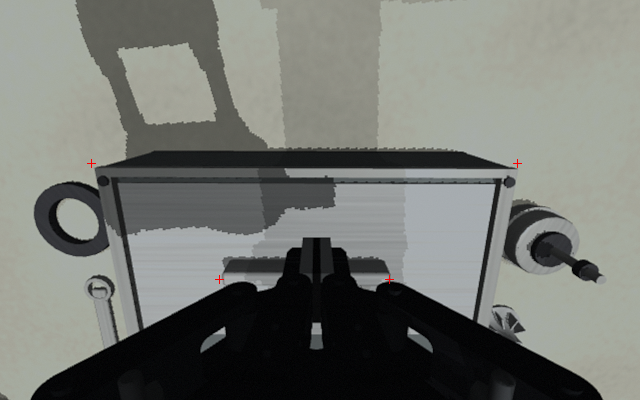

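View pics/scene1.png

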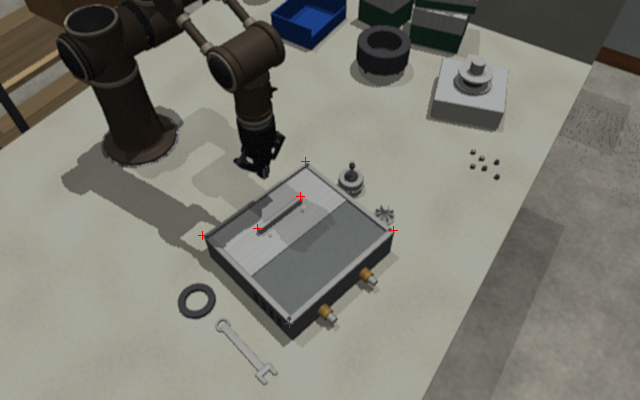

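The wrist view agrees with the fitted box to within about 4 mm. The near corners are at (96,168) and (517,168), against (91,163) and (517,163) predicted, and the bar spans columns 222–390. Next I lower the shut fingertips just in front of the bar.

```bash
python3 -m inch '[{"delta_pos":[-0.008,0.01,0.04],"spin":0,"claw":-1},{"delta_pos":[-0.008,0.01,0.08],"spin":0,"claw":-1},{"delta_pos":[-0.008,0.01,0.08],"spin":0,"claw":-1},{"delta_pos":[-0.008,0.01,0.08],"spin":0,"claw":-1}]'
python3 - <<'E'
from plant import bot
from h import *
st=bot.read_state()
need(st,[.132-.006-.011,0],.100)
for n in ["wrist","scene"]:
    c=bot.read_camera(n); im=c["image"]
    if n=="scene": im=cv2.resize(im[120:350,180:420],None,fx=3,fy=2.5)[:600,:800]
    cv2.imwrite(f"pics/{n}2.png",im)
E
```

```text
clock: 2.38
tcp_pos: [0.4941, -0.0438, 0.2782]
tcp_rot: [0.78, 0.626, 0.001, 0.001]
wrist_force: [-0.0, 0.3, -0.5]
width: -0.0002
tip box [-0.0394  0.0018] z 0.1052 delta [-0.002   0.1544  0.0056] spin 0.0009 F [-0.   0.3 -0.5] clk 2.38
```

View pics/scene2.png

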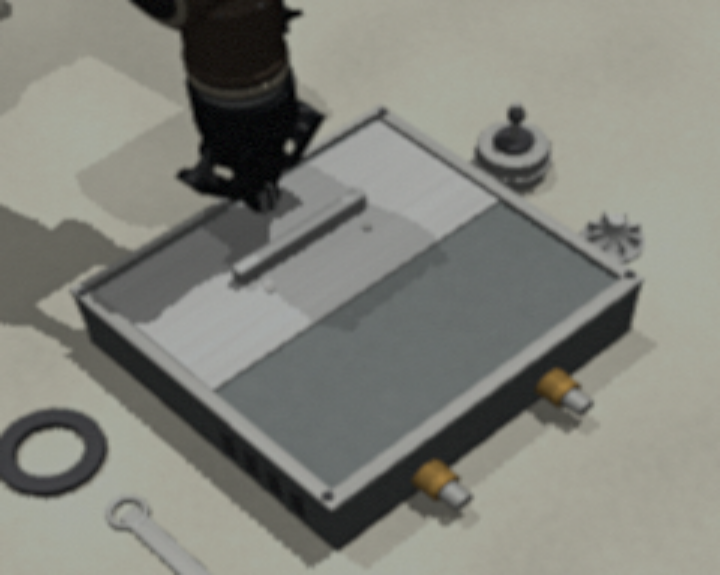

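```bash
python3 -m inch '[{"delta_pos":[-0.002,0.01,0.005],"spin":0,"claw":-1},{"delta_pos":[-0.002,0.02,0.005],"spin":0,"claw":-1},{"delta_pos":[-0.002,0.03,0.005],"spin":0,"claw":-1},{"delta_pos":[-0.002,0.042,0.005],"spin":0,"claw":-1},{"delta_pos":[-0.002,0.056,0.005],"spin":0,"claw":-1},{"delta_pos":[-0.002,0.07,0.005],"spin":0,"claw":-1},{"delta_pos":[-0.002,0.084,0.005],"spin":0,"claw":-1},{"delta_pos":[-0.002,0.098,0.005],"spin":0,"claw":-1},{"delta_pos":[-0.002,0.112,0.005],"spin":0,"claw":-1},{"delta_pos":[-0.002,0.122,0.005],"spin":0,"claw":-1}]'
python3 - <<'E'
from plant import bot
from h import *
st=bot.read_state()
need(st,[.132-.006-.011,0],.100)
for n in ["scene"]:
    c=bot.read_camera(n); im=c["image"]
    if n=="scene": im=cv2.resize(im[120:350,180:420],None,fx=3,fy=2.5)[:600,:800]
    cv2.imwrite(f"pics/{n}3.png",im)
E
```

```text
clock: 3.72
tcp_pos: [0.613, -0.0733, 0.2716]
tcp_rot: [0.781, 0.625, 0.0, 0.0]
wrist_force: [-1.6, 0.2, 1.3]
width: -0.0002
tip box [ 0.0826 -0.0011] z 0.0986 delta [ 0.0011  0.0324 -0.0014] spin -0.0 F [-1.6  0.2  1.3] clk 3.73
```

View pics/scene3.png

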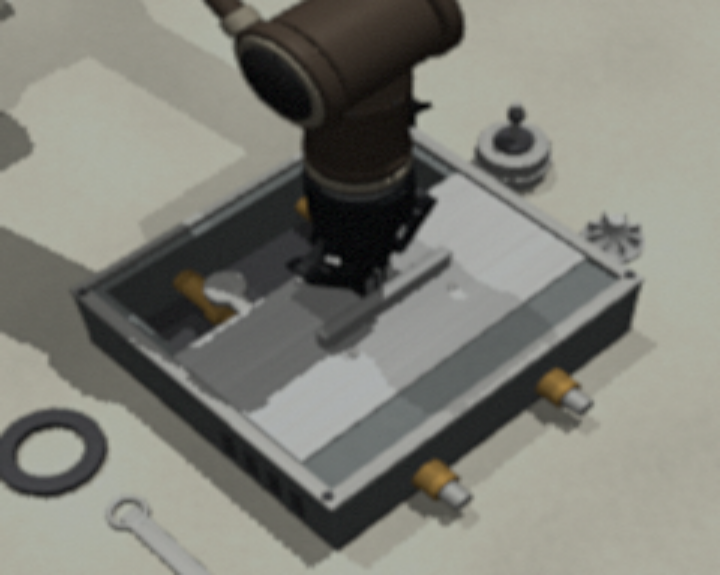

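The cover slides freely under about 2 N, and the disc handle shows at the right-hand valve, around (225,285) in the crop. I'll finish the push slowly to the stop.

```bash
python3 -m inch '[{"delta_pos":[0,0.006,0],"spin":0,"claw":-1},{"delta_pos":[0,0.012,0],"spin":0,"claw":-1},{"delta_pos":[0,0.017,0],"spin":0,"claw":-1},{"delta_pos":[0,0.022,0],"spin":0,"claw":-1},{"delta_pos":[0,0.026,0],"spin":0,"claw":-1},{"delta_pos":[0,0.029,0],"spin":0,"claw":-1},{"delta_pos":[0,0.031,0],"spin":0,"claw":-1},{"delta_pos":[0,0.031,0],"spin":0,"claw":-1}]'
python3 - <<'E'
from plant import bot
from h import *
st=bot.read_state()
need(st,[.132-.006-.011,0],.100)
E
```

```text
clock: 4.78
tcp_pos: [0.6425, -0.0799, 0.2716]
tcp_rot: [0.781, 0.625, 0.0, 0.0]
wrist_force: [-1.2, 0.1, 0.3]
width: 0.0004
tip box [ 0.113  -0.0011] z 0.0986 delta [ 0.0011  0.002  -0.0014] spin -0.0 F [-1.2  0.1  0.3] clk 4.78
```

Not at the stop yet, so I'll creep on and watch the force.

```bash
python3 -m inch '[{"delta_pos":[0,0.002,0],"spin":0,"claw":-1},{"delta_pos":[0,0.004,0],"spin":0,"claw":-1},{"delta_pos":[0,0.005,0],"spin":0,"claw":-1},{"delta_pos":[0,0.006,0],"spin":0,"claw":-1}]'
python3 - <<'E'
from plant import bot
from h import *
st=bot.read_state()
need(st,[.132-.006-.011,0],.100)
for n in ["top","scene"]:
    c=bot.read_camera(n); im=c["image"]
    if n=="scene": im=cv2.resize(im[120:350,180:420],None,fx=3,fy=2.5)[:600,:800]
    else: im=np.clip(cv2.resize(im[110:300,270:470],None,fx=3,fy=3,interpolation=cv2.INTER_CUBIC)*1.8,0,255).astype(np.uint8)
    cv2.imwrite(f"pics/{n}4.png",im)
E
```

```text
clock: 5.28
tcp_pos: [0.6478, -0.081, 0.2715]
tcp_rot: [0.781, 0.625, -0.0, -0.001]
wrist_force: [-3.1, 1.9, 2.9]
width: 0.0004
tip box [ 0.1179 -0.0009] z 0.0985 delta [ 0.0009 -0.0029 -0.0015] spin -0.0 F [-3.1  1.9  2.9] clk 5.28
```

View pics/scene4.png

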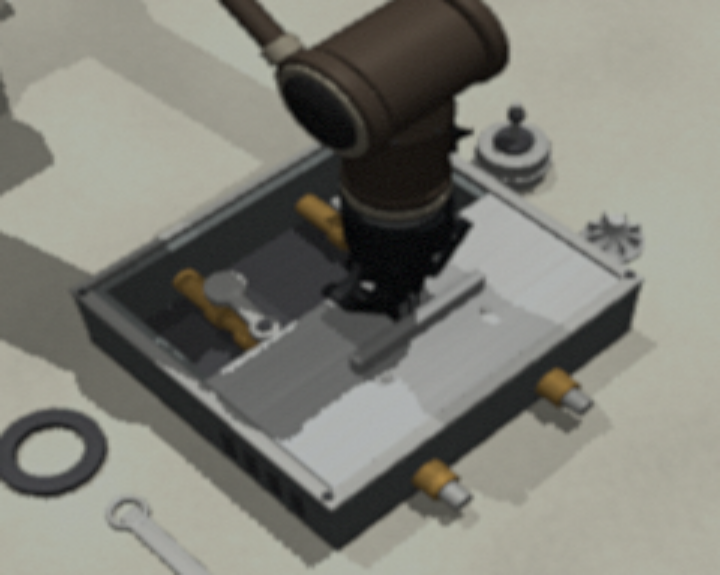

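View pics/top4.png

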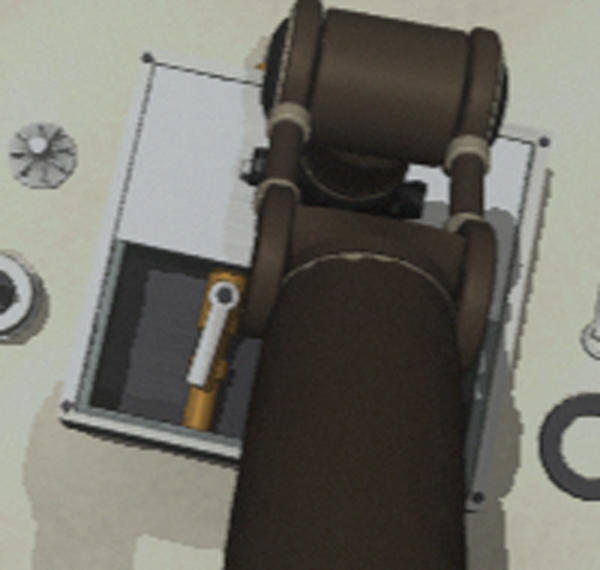

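```bash
python3 -m inch '[{"delta_pos":[0,0.002,0],"spin":0,"claw":-1},{"delta_pos":[0,0.004,0],"spin":0,"claw":-1},{"delta_pos":[0,0.005,0],"spin":0,"claw":-1},{"delta_pos":[0,0.005,0],"spin":0,"claw":-1}]'
python3 - <<'E'
from plant import bot
from h import *
st=bot.read_state()
need(st,[.132-.006-.011,0],.100)
E
```

```text
clock: 5.88
tcp_pos: [0.6499, -0.0813, 0.2712]
tcp_rot: [0.78, 0.625, -0.004, -0.005]
wrist_force: [-15.4, 4.3, 11.4]
width: 0.0002
tip box [ 0.1181 -0.0009] z 0.0982 delta [ 0.0009 -0.0031 -0.0018] spin 0.0002 F [-15.4   4.3  11.4] clk 5.88
```

At the stop: the tip no longer advances (box x 0.118) and the force rose to 16 N. I'll back off, lift and look.

```bash
python3 -m inch '[{"delta_pos":[0,-0.01,0],"spin":0,"claw":-1},{"delta_pos":[0,-0.025,0],"spin":0,"claw":-1},{"delta_pos":[0,-0.025,-0.03],"spin":0,"claw":-1},{"delta_pos":[0,-0.015,-0.09],"spin":0,"claw":-1},{"delta_pos":[-0.0,-0.0,-0.11],"spin":0,"claw":-1},{"delta_pos":[0,0,-0.11],"spin":0,"claw":-1},{"delta_pos":[0,0,-0.11],"spin":0,"claw":-1}]'
python3 - <<'E'
from plant import bot
from h import *
st=bot.read_state()
need(st,[-.02,-.12],.12)
for n in ["top","scene","wrist"]:
    c=bot.read_camera(n); im=c["image"].copy()
    if n=="scene": im=cv2.resize(im[120:350,180:420],None,fx=3,fy=2.5)[:600,:800]
    elif n=="top": im=np.clip(cv2.resize(im[110:300,270:470],None,fx=3,fy=3,interpolation=cv2.INTER_CUBIC)*1.8,0,255).astype(np.uint8)
    else:
      cv2.imwrite("pics/wraw.png",im); np.savez("wcal5",**{k:v for k,v in c.items() if k!="image"})
      for b,z in [((-.08,.16),.093),((-.08,-.16),.093),((-.073,.149),.085),((-.073,-.149),.085)]:
        q=proj(c,[np.r_[b2w(b),z]])[0]; print(b,q)
    cv2.imwrite(f"pics/{n}5.png",im)
E
```

```text
clock: 6.75
tcp_pos: [0.6523, -0.0822, 0.3798]
tcp_rot: [0.781, 0.625, -0.001, -0.001]
wrist_force: [-0.1, -0.1, -0.2]
width: 0.0001
tip box [ 0.1226 -0.0012] z 0.2068 delta [-0.1188 -0.1424  0.0871] spin -0.0001 F [-0.1 -0.1 -0.2] clk 6.75
(-0.08, 0.16) [558.72638617 -99.33572547]
(-0.08, -0.16) [ 78.58460265 -99.18646358]
(-0.073, 0.149) [532.23278531 -79.8107723 ]
(-0.073, -0.149) [104.82433888 -79.69773164]
```

View pics/wrist5.png

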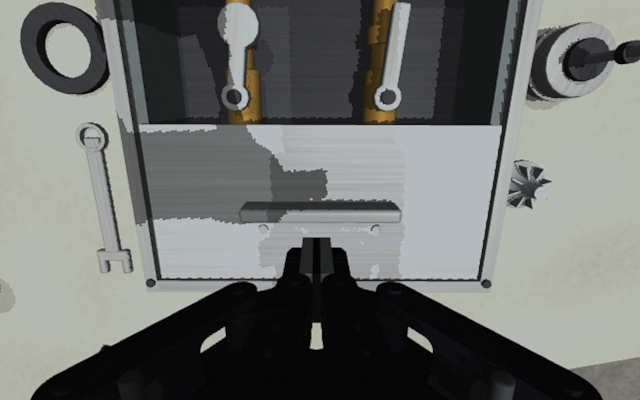

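View pics/scene5.png

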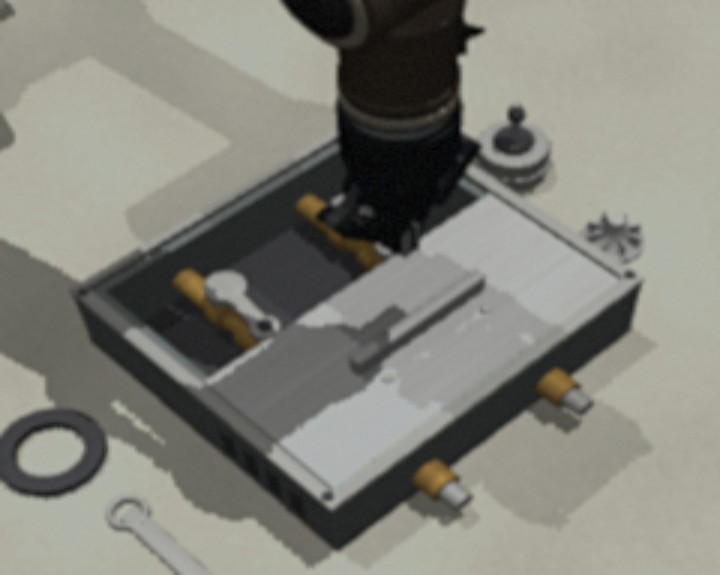

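Wrist view: the cover lies flat against the far stop and square in its rails. The marked stem is at about (234,97) with its disc at (238,23). The plain stem is at (387,97) with its handle end at (404,5).

```bash
python3 - <<'E'
from h import *
c=dict(np.load("wcal5.npz"))
im=cv2.imread("pics/wraw.png"); 
z=cv2.resize(im[0:130,180:450],None,fx=2.9,fy=2.9,interpolation=cv2.INTER_CUBIC); cv2.imwrite("pics/w5z.png",z)
for n,u,v,h in [("stem",234,97,.07),("disc",238,23,.07),("pstem",387,97,.07),("farboltL",486,284,.093),("farboltR",151,284,.093),("coveredge L",500,125,.089),("coveredge R",140,125,.089),("barL",401,208,.114),("barR",240,208,.114)]:
    w=ray(c,u,v,h); print(n,np.round(w[:2],4),np.round(w2b(w),4))
E
```

```text
stem [ 0.5601 -0.1333] [ 0.0441 -0.0712]
disc [ 0.5068 -0.1139] [-0.0122 -0.0639]
pstem [ 0.5884 -0.0068] [0.0441 0.0585]
farboltL [0.7707 0.0516] [0.2092 0.1553]
farboltR [ 0.7033 -0.2504] [ 0.2094 -0.1542]
coveredge L [0.6293 0.0749] [0.0661 0.1471]
coveredge R [ 0.5657 -0.2093] [ 0.0662 -0.1441]
barL [ 0.6723 -0.0186] [0.1285 0.0653]
barR [ 0.6446 -0.1423] [ 0.1286 -0.0615]
```

View pics/w5z.png

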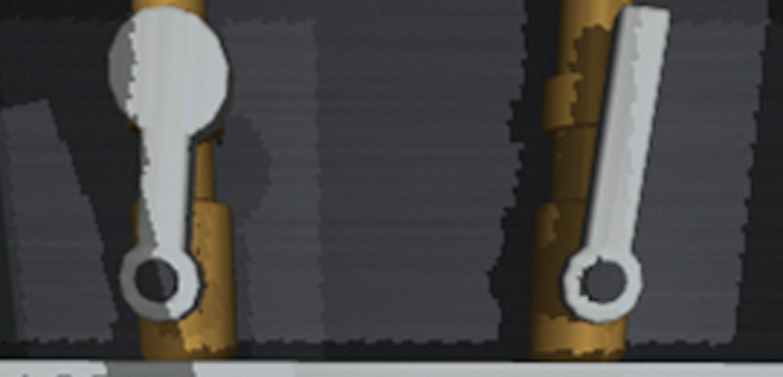

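The marked valve is at box y = -72, and all points show a steady +4 mm x offset, which agrees with where the cover stopped. I'll correct the box pose and compute waypoints for the arc.

```bash
python3 - <<'E'
from h import *
o=b2w([.004,.0006]); s=open("h.py").read().replace("BP=[0.5326,-0.0542,-0.2203]",f"BP=[{o[0]:.4f},{o[1]:.4f},-0.2203]"); open("h.py","w").write(s)
E
python3 - <<'E'
from plant import bot
from h import *
from scipy.optimize import brentq
print(BP)
def fc(th):
    t=np.array([np.sin(th),np.cos(th)]); C=np.array([.04-.055*np.cos(th),-.072+.055*np.sin(th)])
    def gap(s):
        d=np.abs(s*t)-[.011,.0145]; return np.hypot(*np.maximum(d,0))-.017
    return C-brentq(gap,.02,.06)*t
for th in [.13,.3,.5,.7,.9,1.1,1.3,1.45,1.571]: print(th,np.round(fc(th),4), "rel to start", np.round(fc(th)-np.array([-.016,-.108]),4)[::-1])
need(bot.read_state(),[-.016,-.108],.058)
E
```

```text
[0.5366, -0.0545, -0.2203]
0.13 [-0.0187 -0.0964] rel to start [ 0.0116 -0.0027]
0.3 [-0.0223 -0.0872] rel to start [ 0.0208 -0.0063]
0.5 [-0.0249 -0.0762] rel to start [ 0.0318 -0.0089]
0.7 [-0.0247 -0.0635] rel to start [ 0.0445 -0.0087]
0.9 [-0.0208 -0.0501] rel to start [ 0.0579 -0.0048]
1.1 [-0.0129 -0.0372] rel to start [0.0708 0.0031]
1.3 [-0.0027 -0.0268] rel to start [0.0812 0.0133]
1.45 [ 0.0054 -0.0208] rel to start [0.0872 0.0214]
1.571 [ 0.012 -0.017] rel to start [0.091 0.028]
tip box [ 0.118  -0.0017] z 0.2061 delta [-0.1063 -0.1334  0.1486] spin -0.0 F [-0.6 -0.8 -0.8] clk 6.9
```

```bash
python3 -m inch '[{"delta_pos":[-0.05,-0.06,0],"spin":0,"claw":-1},{"delta_pos":[-0.107,-0.134,0],"spin":0,"claw":-1},{"delta_pos":[-0.107,-0.134,0.0],"spin":0,"claw":-1},{"delta_pos":[-0.107,-0.134,0.06],"spin":0,"claw":-1},{"delta_pos":[-0.107,-0.134,0.1],"spin":0,"claw":-1},{"delta_pos":[-0.107,-0.134,0.1],"spin":0,"claw":-1},{"delta_pos":[-0.107,-0.134,0.1],"spin":0,"claw":-1}]'
python3 - <<'E'
from plant import bot
from h import *
need(bot.read_state(),[-.016,-.108],.058)
for n in ["top","scene","wrist"]:
    c=bot.read_camera(n); im=c["image"].copy()
    if n=="scene": im=cv2.resize(im[120:350,180:420],None,fx=3,fy=2.5)[:600,:800]
    elif n=="top": im=np.clip(cv2.resize(im[110:300,270:470],None,fx=3,fy=3,interpolation=cv2.INTER_CUBIC)*1.8,0,255).astype(np.uint8)
    cv2.imwrite(f"pics/{n}6.png",im)
E
```

```text
clock: 7.78
tcp_pos: [0.4994, -0.1575, 0.2823]
tcp_rot: [0.78, 0.625, 0.0, 0.0]
wrist_force: [0.2, -0.2, 0.3]
width: -0.0002
tip box [-0.0136 -0.1087] z 0.1093 delta [ 0.0007 -0.0024  0.0513] spin 0.0001 F [ 0.2 -0.2  0.3] clk 7.78
```

View pics/wrist6.png

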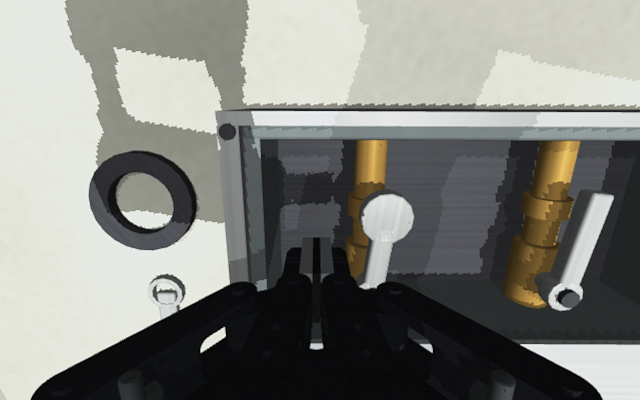

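View pics/scene6.png

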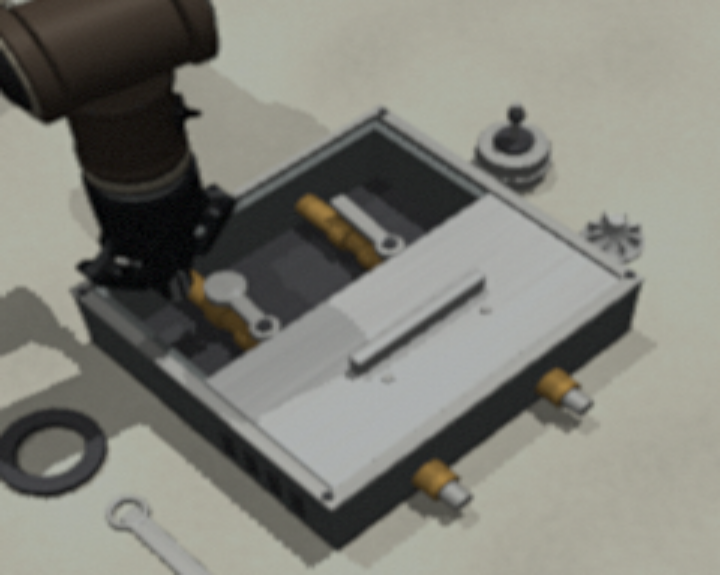

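```bash
python3 -m inch '[{"delta_pos":[0,-0.001,0.015],"spin":0,"claw":-1},{"delta_pos":[0,-0.001,0.03],"spin":0,"claw":-1},{"delta_pos":[0,-0.001,0.04],"spin":0,"claw":-1},{"delta_pos":[0,-0.001,0.048],"spin":0,"claw":-1},{"delta_pos":[0,-0.001,0.051],"spin":0,"claw":-1},{"delta_pos":[0,-0.001,0.051],"spin":0,"claw":-1}]'
python3 - <<'E'
from plant import bot
from h import *
need(bot.read_state(),[-.016,-.108],.058)
for n in ["scene","wrist"]:
    c=bot.read_camera(n); im=c["image"].copy()
    if n=="scene": im=cv2.resize(im[120:350,180:420],None,fx=3,fy=2.5)[:600,:800]
    cv2.imwrite(f"pics/{n}7.png",im)
E
```

```text
clock: 8.68
tcp_pos: [0.4979, -0.1572, 0.2304]
tcp_rot: [0.781, 0.625, -0.0, -0.0]
wrist_force: [-0.6, -0.3, 0.1]
width: 0.0001
tip box [-0.0154 -0.1086] z 0.0574 delta [ 0.0006 -0.0006 -0.0006] spin 0.0 F [-0.6 -0.3  0.1] clk 8.68
```

View pics/wrist7.png

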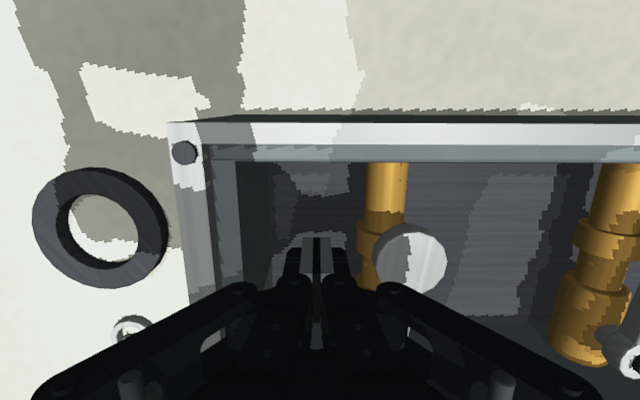

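View pics/scene7.png

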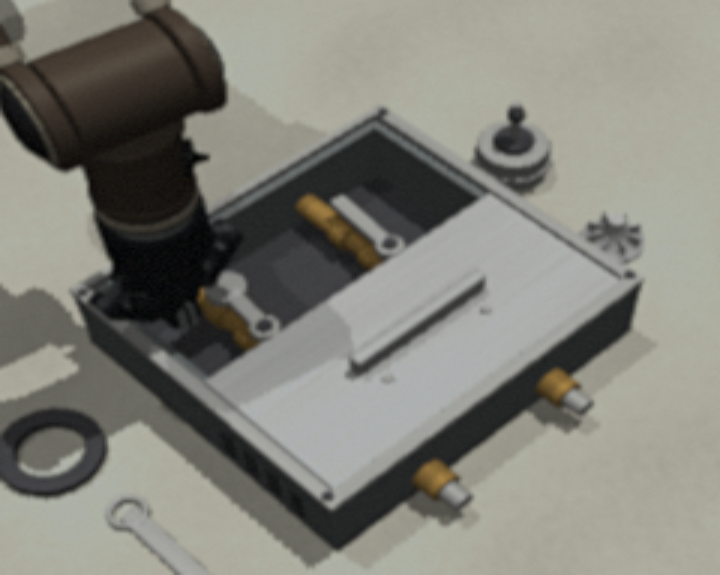

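Tip z is 0.057, free of contact, with about 13 mm between it and the disc. Now the first part of the arc.

```bash
python3 -m inch '[{"delta_pos":[0.01,-0.003,0],"spin":0,"claw":-1},{"delta_pos":[0.016,-0.005,0],"spin":0,"claw":-1},{"delta_pos":[0.021,-0.007,0],"spin":0,"claw":-1},{"delta_pos":[0.027,-0.008,0],"spin":0,"claw":-1},{"delta_pos":[0.032,-0.0095,0],"spin":0,"claw":-1},{"delta_pos":[0.038,-0.0095,0],"spin":0,"claw":-1},{"delta_pos":[0.045,-0.009,0],"spin":0,"claw":-1},{"delta_pos":[0.052,-0.008,0],"spin":0,"claw":-1},{"delta_pos":[0.0585,-0.0055,0],"spin":0,"claw":-1},{"delta_pos":[0.0585,-0.0055,0],"spin":0,"claw":-1}]'
python3 - <<'E'
from plant import bot
from h import *
need(bot.read_state(),[.012,-.017],.058)
for n in ["scene","wrist"]:
    c=bot.read_camera(n); im=c["image"].copy()
    if n=="scene": im=cv2.resize(im[120:350,180:420],None,fx=3,fy=2.5)[:600,:800]
    cv2.imwrite(f"pics/{n}8.png",im)
E
```

```text
clock: 10.02
tcp_pos: [0.5053, -0.098, 0.2303]
tcp_rot: [0.78, 0.625, 0.0, -0.001]
wrist_force: [-1.6, 0.4, -0.1]
width: -0.0
tip box [-0.0212 -0.0492] z 0.0573 delta [ 0.0321  0.0332 -0.0007] spin 0.0003 F [-1.6  0.4 -0.1] clk 10.03
```

View pics/wrist8.png

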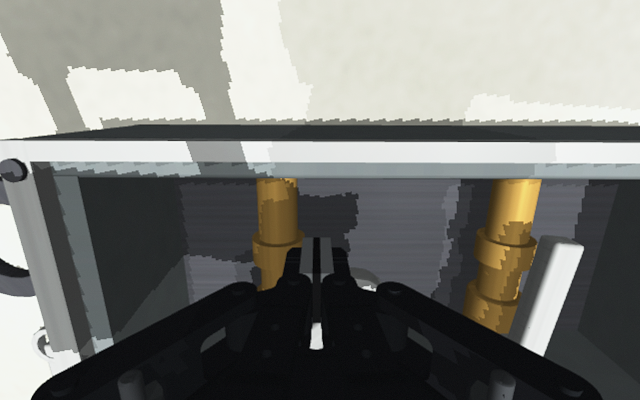

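View pics/scene8.png

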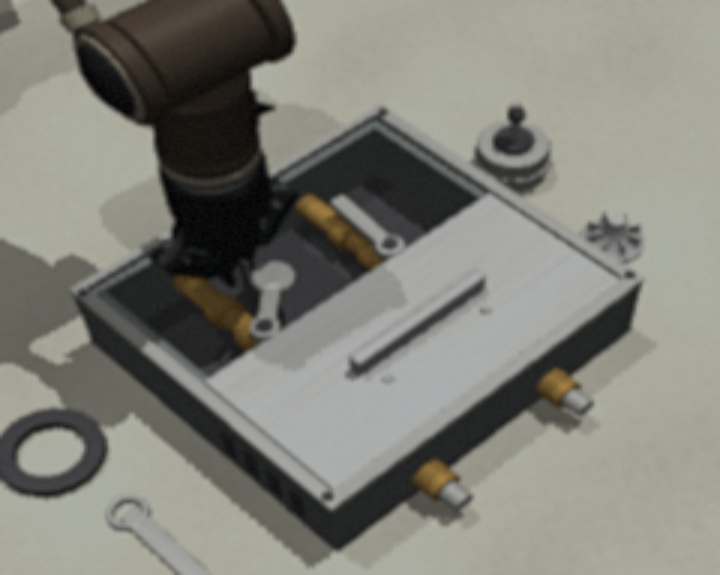

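The disc handle is now at about 55° and follows the fingertips at under 2 N. The plain handle is untouched. Now the second half.

```bash
python3 -m inch '[{"delta_pos":[0.006,0.004,0],"spin":0,"claw":-1},{"delta_pos":[0.012,0.008,0],"spin":0,"claw":-1},{"delta_pos":[0.0175,0.013,0],"spin":0,"claw":-1},{"delta_pos":[0.0225,0.0185,0],"spin":0,"claw":-1},{"delta_pos":[0.0255,0.0225,0],"spin":0,"claw":-1},{"delta_pos":[0.0285,0.0265,0],"spin":0,"claw":-1},{"delta_pos":[0.0305,0.03,0],"spin":0,"claw":-1},{"delta_pos":[0.032,0.033,0],"spin":0,"claw":-1},{"delta_pos":[0.032,0.034,0],"spin":0,"claw":-1},{"delta_pos":[0.032,0.034,0],"spin":0,"claw":-1}]'
python3 - <<'E'
from plant import bot
from h import *
need(bot.read_state(),[.012,-.017],.058)
for n in ["scene"]:
    c=bot.read_camera(n); im=c["image"].copy()
    if n=="scene": im=cv2.resize(im[120:350,180:420],None,fx=3,fy=2.5)[:600,:800]
    cv2.imwrite(f"pics/{n}9.png",im)
E
```

```text
clock: 11.38
tcp_pos: [0.5444, -0.0749, 0.2303]
tcp_rot: [0.781, 0.625, -0.001, -0.002]
wrist_force: [-5.3, -1.1, 3.7]
width: 0.0
tip box [ 0.0113 -0.0182] z 0.0573 delta [ 0.0012  0.0007 -0.0007] spin -0.0 F [-5.3 -1.1  3.7] clk 11.38
```

View pics/scene9.png

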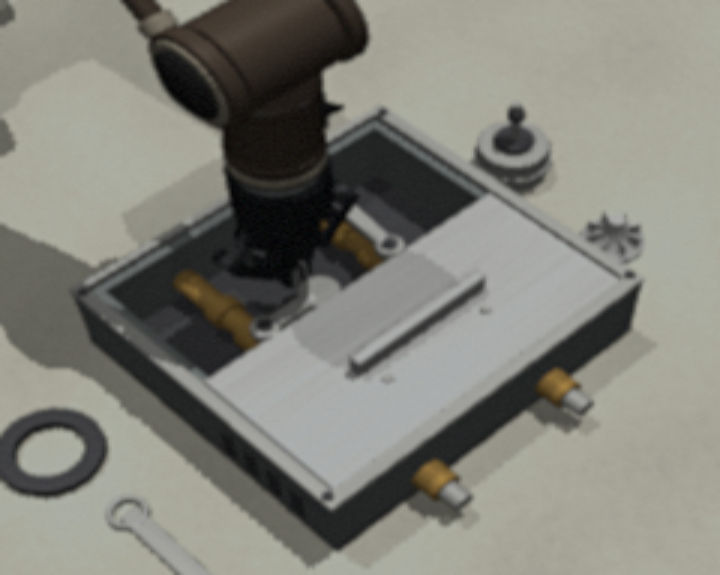

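```bash
python3 -m inch '[{"delta_pos":[0.0,0.002,0],"spin":0,"claw":-1},{"delta_pos":[0.0,0.004,0],"spin":0,"claw":-1},{"delta_pos":[0,0.004,0],"spin":0,"claw":-1}]'
python3 - <<'E'
from plant import bot
from h import *
need(bot.read_state(),[.012,-.017],.058)
E
```

```text
clock: 11.8
tcp_pos: [0.5461, -0.0751, 0.2299]
tcp_rot: [0.781, 0.625, -0.004, -0.005]
wrist_force: [-12.1, 1.6, 10.1]
width: 0.0001
tip box [ 0.0114 -0.0181] z 0.0569 delta [ 0.0011  0.0005 -0.0011] spin 0.0 F [-12.1   1.6  10.1] clk 11.8
```

The handle is at its stop: the tip holds at box x 0.0114 while the force rises to 12 N. I'll back straight off, lift and check.

```bash
python3 -m inch '[{"delta_pos":[0,-0.012,0],"spin":0,"claw":-1},{"delta_pos":[0,-0.03,0],"spin":0,"claw":-1},{"delta_pos":[0,-0.03,-0.02],"spin":0,"claw":-1},{"delta_pos":[0,-0.03,-0.08],"spin":0,"claw":-1},{"delta_pos":[0,-0.03,-0.14],"spin":0,"claw":-1},{"delta_pos":[0,0.02,-0.16],"spin":0,"claw":-1},{"delta_pos":[0,0.07,-0.16],"spin":0,"claw":-1},{"delta_pos":[0,0.09,-0.16],"spin":0,"claw":-1},{"delta_pos":[0,0.09,-0.16],"spin":0,"claw":-1}]'
python3 - <<'E'
from plant import bot
from h import *
need(bot.read_state(),[.012,-.017],.058)
for n in ["scene","wrist"]:
    c=bot.read_camera(n); im=c["image"].copy()
    if n=="scene": im=cv2.resize(im[120:350,180:420],None,fx=3,fy=2.5)[:600,:800]
    else: np.savez("wcal10",**{k:v for k,v in c.items() if k!="image"})
    cv2.imwrite(f"pics/{n}10.png",im)
E
```

```text
clock: 12.92
tcp_pos: [0.6386, -0.0958, 0.391]
tcp_rot: [0.781, 0.625, 0.001, 0.001]
wrist_force: [-0.0, -0.0, 0.4]
width: -0.0001
tip box [ 0.1091 -0.0179] z 0.218 delta [ 0.0008 -0.0977  0.1597] spin -0.0001 F [-0.  -0.   0.4] clk 12.93
```

View pics/wrist10.png

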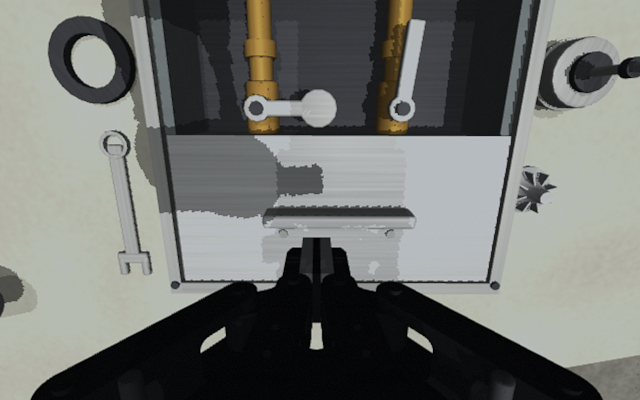

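View pics/scene10.png

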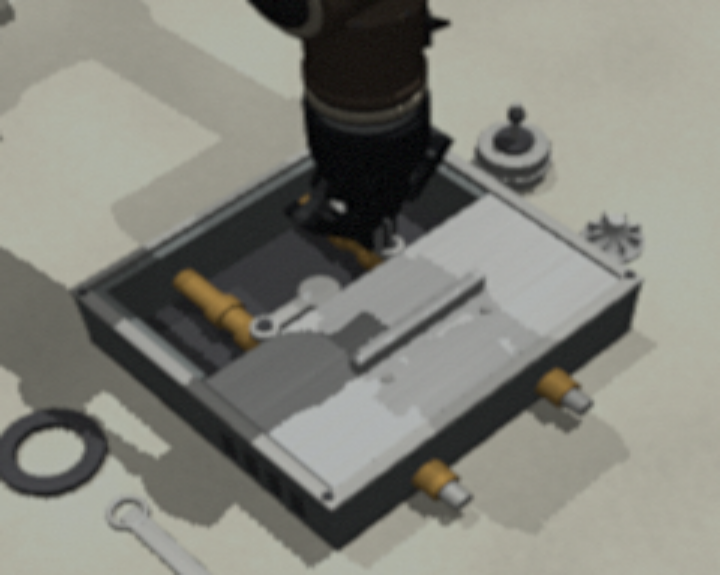

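```bash
python3 - <<'E'
from h import *
c=dict(np.load("wcal10.npz"))
pt={}
for n,u,v,h in [("stem",256,107.5,.07),("disc",319,108.5,.07),("pstem",402,107.5,.07),("ptip",416,22,.07),("edgeL",512,135,.089),("edgeR",166,135,.089)]:
    w=ray(c,u,v,h); pt[n]=w2b(w); print(n,np.round(pt[n],4))
for a,b in [("stem","disc"),("pstem","ptip")]:
    d=pt[b]-pt[a]; print(np.arctan2(d[1],-d[0]),np.hypot(*d))
# same plain-handle measure before
c=dict(np.load("wcal5.npz")); a,b=[w2b(ray(c,u,v,.07)) for u,v in [(387,97),(404.5,5)]]; d=b-a; print("plain before",np.arctan2(d[1],-d[0]))
import subprocess
E
```

```text
stem [ 0.0393 -0.0717]
disc [ 0.0401 -0.0157]
pstem [0.0392 0.0582]
ptip [-0.0288  0.0645]
edgeL [0.0616 0.1486]
edgeR [ 0.0616 -0.1461]
1.585970397514712 0.05605454383946831
0.09213744823096563 0.0683652046237478
plain before 0.13548125401208191
```

Disc handle reads 1.586 rad (shut is 1.571), with 56 mm from stem to disc, and the cover edge is at x = 61.6 mm (62 expected). The plain handle's two readings differ by 0.04 rad, so I'll compare zooms.

```bash
python3 - <<'E'
from h import *
out=[]
for f,cal in [("pics/wraw.png","wcal5.npz"),("pics/wrist10.png","wcal10.npz")]:
    c=dict(np.load(cal)); im=cv2.imread(f)
    # rectify plane z=.07 : box x -.03...06, y .02...11 at 4px/mm
    g=np.float32([[-.035,.03],[-.035,.1],[.06,.1],[.06,.03]])
    src=proj(c,[np.r_[b2w(b),.07] for b in g]).astype(np.float32)
    dst=np.float32([[0,0],[280,0],[280,380],[0,380]])
    out.append(cv2.warpPerspective(im,cv2.getPerspectiveTransform(src,dst),(280,380)))
cv2.imwrite("pics/cmp.png",np.hstack(out))
E
```

```text
(no output)
```

View pics/cmp.png

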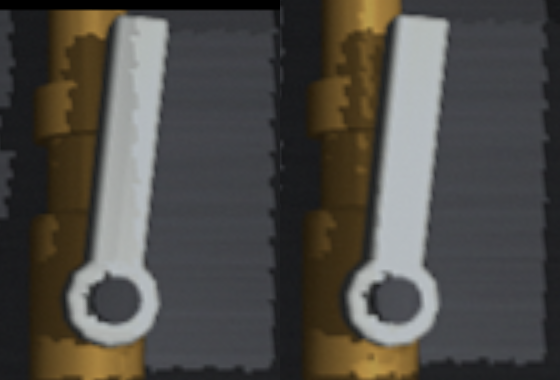

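Rectified side by side, the plain handle sits in the same place before and after (end at (140,15), ring at (113,300) in both), so it has not moved. Handing in.

```bash
python3 - <<'E'
from plant import bot
s=bot.read_state(); print(s["clock"],s["wrist_force"],s["dq"].round(3)); print(bot.job_done())
E
```

```text
13.025 [ 0.22615872 -0.20389939  0.21059316] [ 0.001 -0.013  0.022 -0.003  0.007 -0.002]
the job is handed in; nothing more can be done
None
```

The air is shut off. I pushed the cover back to its far stop with the closed fingertips, then pushed the disc handle fully shut, and handed in at 13.0 s.

- **Cover:** At the stop the tip no longer advanced while the force rose to about 20 N. Its near edge then measured at box x = 61.6 mm, against 62 mm expected, and it lay flat and square in the rails.
- **Disc handle:** It took about 2 N to turn and stopped firmly, with the force rising to about 16 N. It measured 1.586 rad, and fully shut is 1.571. The difference is within what I can read from the picture.
- **Plain handle:** Two quick angle readings disagreed, 0.135 rad before and 0.092 rad after. The first came from a rough pixel pick. Flattened before-and-after pictures, laid side by side, show it has not moved.
- **Box pose:** My first fit was about 4 mm off along the rails. I corrected it before working on the valve.
- **Everything else:** The loose parts around the box look undisturbed in the last pictures. The arm was clear of everything at hand-in, with wrist force near zero.

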